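# Build up a small cheese for pressing

## Task

Set up the small cheese for pressing on the round white drain plate, building it up in this order: the small cheese flat in the middle of the plate, the metal hoop over it and standing on the plate, the wooden follower upright in the hoop with its block on the cheese, and last the dark ring weight over the follower's stem, lying flat on its block. Leave the jar, the bottle, the mug and the big cheese standing where they are.

Things in the scene. Friction and masses are not known exactly. Their poses are not given: they have to be found in the camera images.
- plate_top (a point): centre of the upper face of the round white plastic drain plate, a fixed disc 124 mm across and 15 mm high with two circles of dark drain holes; this point is 15 mm above the table; z up
- cheese_c (a point): centre of the small cheese, a firm cream-coloured disc 44 mm across and 30 mm high, lying flat on the table (loose, about 60 g); the point is 15 mm above its underside; z up
- hoop_c (a point): centre of the metal hoop, a thin aluminium ring open at both ends, 66 mm across outside, 59 mm inside, 42 mm high, standing on the table (loose, 90 g); the point is on its axis, 21 mm above its lower edge; z up
- stem_c (a point): middle of the stem of the wooden follower: a round wooden block 45 mm across and 32 mm high with a round upright stem 14 mm across and 45 mm long on top, 77 mm high in all (loose, 60 g); the point is on its axis, 54.5 mm above its underside; z up
- weight_c (a point): centre of the dark steel ring weight, 64 mm across, 25 mm high, with a through hole 30 mm across, lying flat on the table (loose, about 450 g); the point is on its axis, 12.5 mm above its underside; z up
- jar: bystander: closed amber glass jar, 60 mm across, 85 mm high; origin at the centre of its underside
- bottle: bystander: white plastic bottle with a blue cap, 56 mm across, 125 mm high; origin at the centre of its underside
- mug: bystander: white ceramic mug, 66 mm across, 75 mm high, handle towards its +y; origin at the centre of its underside
- bigcheese: bystander: big cheese, a cream-coloured disc 90 mm across and 30 mm high, too wide for the hoop; origin at the centre of its underside
Not all that is in view belongs to the job. Of the things that look like the part that bears stem_c, the smaller one is meant.

How it is judged:
By the outcome, as a careful person would: the job done as asked, in the order asked, and still so for the second after the job is handed in, with the robot touching nothing.
It also fails if it takes over 120 s, if anything falls off the work surface, if the arm or the gripper's body presses on something with over 40 N, if the wrist force passes 120 N, or if a joint passes its speed limit or range.

## Robot

A 6-joint arm with a two-finger parallel gripper is mounted at the origin on the work surface. World frame = base frame: x ahead of the robot, y to its left, z up, the work surface at z = 0. Lengths are in m, angles in rad, forces in N, time in s.
With the tool pointing down it reaches from about 0.3 to 0.85 m from the base axis. Payload 4.2 kg.
Tool frame: the origin (TCP) lies at the very end of the fingers, on their centre line; the grasp point (between the pads) lies arm.hold_point_z behind it (arm.hold_point_z is the distance from the TCP to the grasp point, in m); z points along the fingers, y is the line along which they close (so a half turn about z gives the same grasp; the last joint's range is limited). The gripper opens to 91 mm and grips with 3 to 60 N. Pads are 32 mm wide; open, the fingers measure 118 mm over their backs; the gripper's body (76 mm by 178 mm) begins 60 mm behind the grasp point.
Start: joints at [-1.239, 0.32, 1.565, -0, 1.257, -0.02], TCP at [0.198, -0.54, 0.214] pointing down, gripper open.
Joint ranges: [-3.11, 3.11], [-0.84, 2.01], [0.21, 2.61], [-1.34, 4.49], [0.05, 2.63], [-2.56, 2.56]. Speed limits (rad/s): [2.57, 2.57, 3.14, 3.14, 3.14, 3.14].

## Interface

Orientations are given as a 3x3 rotation matrix whose columns are the frame's x, y, z axes.
In Python, from station import arm gives the robot as it stands. The module is installed in compiled form; this text tells all that it offers.
- The arm moves only by the tool jog_arm, never from a script. Its argument "targets" is a list of rows, each a list of 6 numbers: the shift along the tool's x, y, z in cm, then the turn, a rotation vector about the tool's x, y, z in degrees. In form: [[dx, dy, dz, rx, ry, rz], ...]. A call has 1 to 12 rows; each row shifts and turns the commanded pose from where the row before left it, along the tool's axes as they then stand; what a row does not reach is not made up. A row lasts 1/8 s, in which the tool goes at most 62.5 mm and 10.7 degrees, less where a joint would pass 70% of its speed; a pose out of reach is approached as far as the arm can. A call is refused whole if a number of a shift passes 6.25 or a number of a turn 10.7, either way. A call with a gripper value outside its range is refused whole. "gripper" is the opening in per cent of the stroke, from 0 (shut) to 100 (fully open), set as the call begins (left out, the last holds). The fingers move at their own pace and stop on an object; the grip force is fixed at half the most. Time passes only in rows, so rows that do not move let the fingers close. It gives the time, the measured TCP pose, the force, the opening and the grip force at its end, in the units of the state.
- arm.get_state(): the state, without advancing time (a new reading comes with each control period).
- arm.camera(name): name is "side" or "top"; returns a dict with "img" (400x640x3 uint8, red, green, blue), "fx", "fy", "cx", "cy" (pixels), "k1" (the pictures are not rectified: a ray, as slopes to the right and down, at radius r is drawn at 1 + k1 r^2 times it, then the intrinsics apply), "cam_to_world" (4x4, takes a point from camera to world coordinates). Camera axes: x right, y down, z forward; pixel columns grow to the right and rows downward; lengths in m; the calibration is good to about 2 mm. A picture is of the moment at which its call begins. There is no depth.
- arm.sign_off(): hands the job in; it is judged then, once.
The state is a dict: "t": time; "q": joint angles; "joint_velocities": joint speeds; "joint_torque": joint torques, N m; "eef_pos": TCP position; "eef_rot": TCP orientation; "wrist_force": force on the tool from outside, world axes, zero at the start; "wrist_torque": the same for the moment, N m; "width": finger opening in m; "grasp_force": force on a finger pad.
Only numpy, scipy, OpenCV 4.12 (cv2) and the standard library are available. Lean on these libraries where they do the work, as an engineer would, in place of code of your own. Each camera call takes 0.05 s, during which the arm holds its last target. There are 200 camera calls.

## Working session

There is one attempt and no reset: what is moved stays moved. The work goes in short steps, Python scripts to look and compute and a tool call to move; the robot and the scene stay as the last step left them, time stands still between calls to the robot, and variables do not carry over. Pictures are saved under pics/ and viewed, at most 14 in all, crops included, and the job is handed in when it is done.

Besides the shell and the picture viewer there is one more tool, called after "Emit:" as name(argument=value, ...) on one line, values as JSON. jog_arm: Moves the arm, as the interface text tells. Its arguments: {"type":"object","properties":{"targets":{"type":"array","items":{"type":"array","items":{"type":"number"}}},"gripper":{"type":"number"}},"required":["targets"]}

```bash
mkdir -p pics
cat > h.py <<'E'
import numpy as np, cv2
from station import arm
def snap(n,f=None):
    c=arm.camera(n)
    if f: cv2.imwrite('pics/'+f,c['img'][:,:,::-1])
    return c
def ray(c,u,v):
    K=np.array([[c['fx'],0,c['cx']],[0,c['fy'],c['cy']],[0,0,1]])
    p=cv2.undistortPoints(np.array([[[u,v]]],float),K,np.array([c['k1'],0,0,0,0.]))[0,0]
    M=np.array(c['cam_to_world']); return M[:3,3],M[:3,:3]@np.array([p[0],p[1],1])
def onz(c,u,v,z):
    o,d=ray(c,u,v); return o+d*(z-o[2])/d[2]
def proj(c,P):
    M=np.linalg.inv(np.array(c['cam_to_world'])); p=M[:3,:3]@np.array(P)+M[:3,3]
    x=p[:2]/p[2]; x=x*(1+c['k1']*(x@x)); return np.array([c['fx']*x[0]+c['cx'],c['fy']*x[1]+c['cy']])
E
python3 - <<'E'
from h import *
for n in('top','side'):
    c=snap(n,n+'0.png'); print(n,c['fx'],c['k1'],np.round(c['cam_to_world'],3).tolist())
s=arm.get_state(); print(arm.hold_point_z,np.round(s['eef_rot'],3).tolist(),s['t'],s['width'])
E
```

```text
top 394.87912692780714 -0.06890210043116161 [[-0.0, -0.989, 0.148, 0.346], [-1.0, 0.001, 0.003, -0.004], [-0.003, -0.148, -0.989, 0.968], [0.0, 0.0, 0.0, 1.0]]
side 427.5954961019661 -0.012769499377666334 [[0.958, -0.21, 0.195, 0.335], [-0.286, -0.65, 0.704, -0.659], [-0.021, -0.73, -0.683, 0.725], [0.0, 0.0, 0.0, 1.0]]
0.0188 [[0.939, 0.345, -0.001], [0.345, -0.939, 0.002], [-0.0, -0.002, -1.0]] 0.1 0.09134211943285228
```

View pics/top0.png

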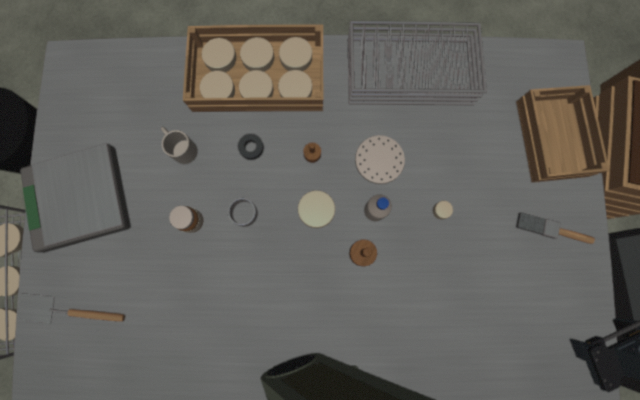

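View pics/side0.png

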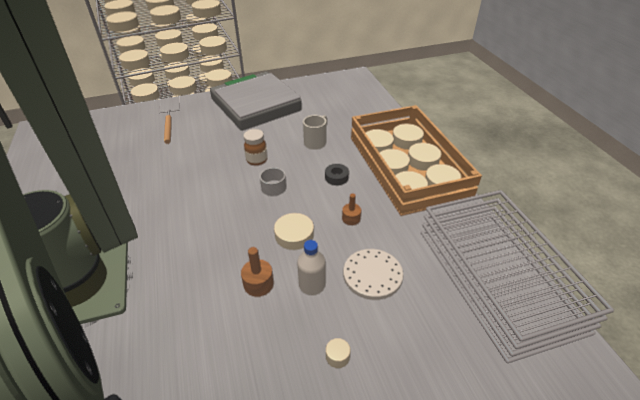

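The top view shows the plate at (380,159), small cheese (443,210), hoop (243,212) and ring weight (250,147). There are two follower-like things: top (313,152)/side (352,210), and top (364,252)/side (257,275). The first is clearly smaller, so it should be the one meant. I'll measure and confirm it in an enlarged crop.

Run:
```python
from h import *
c=snap('top');s=snap('side')
def blob(c,u,v,r,f):
    im=c['img'][v-r:v+r,u-r:u+r]; im=cv2.resize(im,None,fx=4,fy=4,interpolation=cv2.INTER_CUBIC).astype(int)
    m=f(im).astype(np.uint8)
    cs,_=cv2.findContours(m,cv2.RETR_EXTERNAL,cv2.CHAIN_APPROX_NONE)
    k=max(cs,key=cv2.contourArea); e=cv2.fitEllipse(cv2.convexHull(k))
    g=lambda p:((p[0]+.5)/4-.5+u-r,(p[1]+.5)/4-.5+v-r)
    x=k[:,0]; return g(e[0]),np.array(e[1])/4,g(x.min(0)),g(x.max(0))
warm=lambda i:(i[...,0]-i[...,2]>25)
dark=lambda i:(i.max(-1)<62)
plate=lambda i:(i[...,0]-i[...,2]>4)&(i[...,0]>110)
for n,cc,u,v,r,f,z in [('cheese',c,443,210,18,warm,.03),('cheese',s,338,351,22,warm,.015),('plate',c,380,159,32,plate,.015),('plate',s,373,273,36,plate,.0075),
   ('weight',c,250,147,20,dark,.02),('weight',s,337,174,20,dark,.0125),('foll',c,313,152,18,warm,.032),('foll',s,352,210,22,warm,.03),('bigfoll',c,364,252,20,warm,.03)]:
    e,a,lo,hi=blob(cc,u,v,r,f); print(n,np.round(e,1),np.round(a,1),np.round(lo,1),np.round(hi,1),np.round(onz(cc,*e,z),4))
def crop(c,u,v,r): return cv2.resize(c['img'][v-r:v+r,u-r:u+r,::-1],(260,260),interpolation=cv2.INTER_CUBIC)
cv2.imwrite('pics/crops.png',np.vstack([np.hstack([crop(c,313,152,26),crop(c,364,252,26),crop(c,243,212,26)]),np.hstack([crop(s,352,210,32),crop(s,257,275,32),crop(s,273,181,32)])]))
```

```text
cheese [443.8 208.9] [15.9 17. ] [435.4 200.9] [451.9 217.1] [ 0.4692 -0.3125  0.03  ]
cheese [337.4 352.1] [25.8 30.3] [325.1 337.6] [349.9 367.1] [ 0.4706 -0.3135  0.015 ]
plate [379.9 158.7] [48.6 50.9] [354.9 134.4] [404.9 183.1] [ 0.5974 -0.1633  0.015 ]Traceback (most recent call last):
  File "<stdin>", line 15, in <module>
  File "<stdin>", line 7, in blob
cv2.error: OpenCV(4.12.0) /io/opencv/modules/imgproc/src/shapedescr.cpp:361: error: (-201:Incorrect size of input array) There should be at least 5 points to fit the ellipse in function 'fitEllipseNoDirect'
```

```bash
cat >> h.py <<'E'
def blob(c,u,v,r,f):
    im=c['img'][v-r:v+r,u-r:u+r]; im=cv2.resize(im,None,fx=4,fy=4,interpolation=cv2.INTER_CUBIC).astype(int)
    m=f(im).astype(np.uint8)
    cs,_=cv2.findContours(m,cv2.RETR_EXTERNAL,cv2.CHAIN_APPROX_NONE)
    k=max(cs,key=cv2.contourArea); h=cv2.convexHull(k); e=cv2.fitEllipse(h if len(h)>5 else k)
    g=lambda p:((p[0]+.5)/4-.5+u-r,(p[1]+.5)/4-.5+v-r)
    x=k[:,0]; return g(e[0]),np.array(e[1])/4,g(x.min(0)),g(x.max(0))
warm=lambda i:(i[...,0]-i[...,2]>25)
dark=lambda i:(i.max(-1)<62)
plate=lambda i:(i[...,0]-i[...,2]>4)&(i[...,0]>110)
def crop(c,u,v,r): return cv2.resize(c['img'][v-r:v+r,u-r:u+r,::-1],(260,260),interpolation=cv2.INTER_CUBIC)
E
python3 - <<'E'
from h import *
c=snap('top');s=snap('side')
cv2.imwrite('pics/crops.png',np.vstack([np.hstack([crop(c,313,152,26),crop(c,364,252,26),crop(c,243,212,26)]),np.hstack([crop(s,352,210,32),crop(s,257,275,32),crop(s,273,181,32)])]))
print(s['img'][273,373],s['img'][280,373],s['img'][300,330])
for n,cc,u,v,r,f,z in [('plate',s,373,273,36,lambda i:i[...,0]-i[...,2]>8,.0075),
   ('weight',c,250,147,20,dark,.02),('weight',s,337,174,18,dark,.0125),('foll',c,313,152,18,warm,.032),('foll',s,352,210,22,warm,.03),('bigfoll',c,364,252,20,warm,.03)]:
    try:
        e,a,lo,hi=blob(cc,u,v,r,f); print(n,np.round(e,1),np.round(a,1),np.round(lo,1),np.round(hi,1),np.round(onz(cc,*e,z),4))
    except Exception as x: print(n,str(x)[:60])
E
```

```text
[217 201 184] [217 200 183] [157 150 147]
plate [372.5 272.5] [84.9 84.9] [336.6 236.6] [408.4 308.4] [ 0.5997 -0.1645  0.0075]
weight [250.6 146.7] [23.9 25.3] [238.4 134.4] [262.9 159.1] [0.6272 0.1585 0.02  ]
weight [336.1 176.3] [16.3 23. ] [325.1 173.1] [347.4 184.1] [0.6278 0.1492 0.0125]
foll [311.9 151.5] [17.7 19.1] [303.1 142.1] [320.6 161.1] [0.6111 0.0058 0.032 ]
foll [351.2 209.8] [20.3 34. ] [341.4 192.4] [361.1 224.6] [0.6142 0.0033 0.03  ]
bigfoll [363.1 252.5] [26.7 27.2] [349.6 239.1] [376.4 265.6] [ 0.3657 -0.1154  0.03  ]
```

View pics/crops.png

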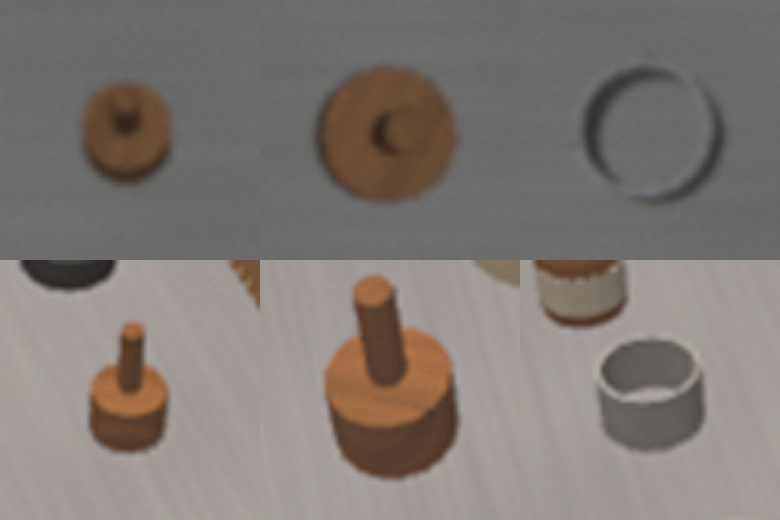

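The crops confirm it: the left follower, top (313,152)/side (352,210), is clearly the smaller of the two, so it is the one to use. The hoop is at top (243.5,212)/side (273,182). I'll start with the cheese.

Emit:
jog_arm(targets=[[0,0,0,0,0,10.1],[0,0,0,0,0,10.1],[3.4,-2.84,0,0,0,0],[3.4,-2.84,0,0,0,0],[3.4,-2.84,0,0,0,0],[3.4,-2.84,0,0,0,0],[3.4,-2.84,0,0,0,0],[3.4,-2.84,0,0,0,0],[3.4,-2.84,0,0,0,0],[3.4,-2.84,0,0,0,0],[0,0,0,0,0,0],[0,0,0,0,0,0]], gripper=100)

```text
t: 1.8
eef_pos: [0.4699, -0.3129, 0.2138]
eef_rot: [[1.0, -0.0, -0.001], [-0.0, -1.0, -0.0], [-0.001, 0.0, -1.0]]
wrist_force: [-0.4, 0.1, -0.4]
width: 0.0915
grasp_force: 0.0
```

Run:
```python
from h import *
s=arm.get_state(); print(np.round(s['eef_pos'],4),np.round(s['eef_rot'],3).tolist(),s['t'],np.round(s['wrist_force'],1))
c=snap('top');d=snap('side')
print('hoop',onz(c,243.5,212,.036),onz(d,273,182.1,.021))
for n,u,v,z in [('bottle',377,207,.1),('jar',181,217,.085),('mug',176,144,.07)]: print(n,onz(c,u,v,z))
# weight: side hi-res silhouette
f=lambda i:(i.max(-1)<95)
for t in (60,80,95,105):
  e,a,lo,hi=blob(d,337,174,19,lambda i:(i.max(-1)<t)); print(t,np.round(lo,1),np.round(hi,1),onz(d,(lo[0]+hi[0])/2,(lo[1]+hi[1])/2,.0125))
e,a,lo,hi=blob(d,373,273,38,lambda i:i[...,0]-i[...,2]>20); print('plate',a,lo,hi,onz(d,*e,.012))
```

```text
[ 0.4699 -0.3129  0.2138] [[1.0, -0.0, -0.001], [-0.0, -1.0, -0.0], [-0.001, 0.0, -1.0]] 1.8 [-0.4  0.1 -0.4]
hoop [0.46148628 0.1687017  0.036     ] [0.4643934 0.1674615 0.021    ]
bottle [ 0.46456157 -0.13975901  0.1       ]
jar [0.44395785 0.30219457 0.085     ]
mug [0.62018318 0.32876272 0.07      ]
60 [317.6 180.1] [355.4 192.4] [0.61587506 0.1116182  0.0125    ]
80 [317.6 179.1] [355.4 192.4] [0.61650676 0.11344473 0.0125    ]
95 [317.6 154.6] [355.4 180.6] [0.64057354 0.18302704 0.0125    ]
105 [317.6 154.6] [355.4 180.9] [0.64039939 0.18252355 0.0125    ]
plate [21.60669518 32.14514542] (np.float64(343.375), np.float64(243.875)) (np.float64(371.375), np.float64(267.625)) [ 0.58437259 -0.12291572  0.012     ]
```

Emit:
jog_arm(targets=[[0,0,5,0,0,0],[0,0,5,0,0,0],[0,0,4,0,0,0],[0,0,3,0,0,0],[0,0,2,0,0,0],[0,0,1,0,0,0],[0,0,0.9,0,0,0],[0,0,0,0,0,0]])

```text
t: 2.9
eef_pos: [0.4701, -0.313, 0.0049]
eef_rot: [[1.0, -0.001, -0.0], [-0.001, -1.0, 0.0], [-0.0, -0.0, -1.0]]
wrist_force: [-0.4, 0.0, -0.1]
width: 0.0909
grasp_force: 0.0
```

Emit:
jog_arm(targets=[[0,0,0,0,0,0],[0,0,0,0,0,0],[0,0,0,0,0,0],[0,0,0,0,0,0],[0,0,0,0,0,0],[0,0,0,0,0,0]], gripper=0)

```text
t: 3.65
eef_pos: [0.4703, -0.3128, 0.005]
eef_rot: [[1.0, -0.001, -0.0], [-0.001, -1.0, -0.0], [-0.0, 0.0, -1.0]]
wrist_force: [-0.4, 0.5, 0.6]
width: 0.0432
grasp_force: 30.0
```

Emit:
jog_arm(targets=[[0,0,-2,0,0,0],[0,0,-5,0,0,0],[0,0,-5,0,0,0],[0,0,-4,0,0,0],[3.2,-3.72,0,0,0,0],[3.2,-3.72,0,0,0,0],[3.2,-3.72,0,0,0,0],[3.2,-3.72,0,0,0,0],[0,0,0,0,0,0],[0,0,5,0,0,0],[0,0,4,0,0,0],[0,0,0,0,0,0]])

```text
t: 5.15
eef_pos: [0.5952, -0.164, 0.0718]
eef_rot: [[1.0, -0.001, -0.008], [-0.001, -1.0, 0.002], [-0.008, -0.002, -1.0]]
wrist_force: [-0.8, -0.1, -1.2]
width: 0.0432
grasp_force: 30.0
```

Run:
```python
from h import *
c=snap('side'); cv2.imwrite('pics/s1.png',cv2.resize(c['img'][180:340,260:480,::-1],None,fx=3,fy=3,interpolation=cv2.INTER_CUBIC))
```

```text
(no output)
```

View pics/s1.png

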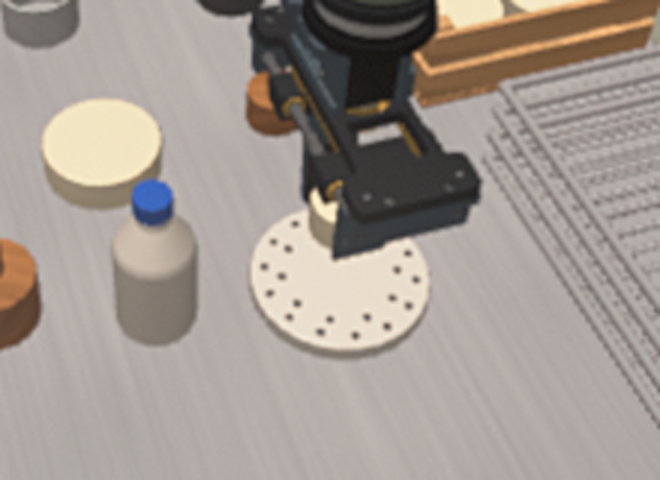

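Emit:
jog_arm(targets=[[0.2,0.2,0,0,0,0],[0,0,2,0,0,0],[0,0,2,0,0,0],[0,0,0.6,0,0,0],[0,0,0,0,0,0],[0,0,0,0,0,0],[0,0,0,0,0,0]])

```text
t: 6.08
eef_pos: [0.601, -0.1663, 0.0299]
eef_rot: [[1.0, -0.001, 0.002], [-0.001, -1.0, -0.001], [0.002, 0.001, -1.0]]
wrist_force: [0.7, 0.2, -1.1]
width: 0.0433
grasp_force: 30.0
```

Emit:
jog_arm(targets=[[-0.2,0,0.5,0,0,0],[0,0,0.3,0,0,0],[0,0,0.15,0,0,0],[0,0,0,0,0,0],[0,0,0,0,0,0]])

```text
t: 6.7
eef_pos: [0.598, -0.166, 0.02]
eef_rot: [[1.0, -0.001, -0.001], [-0.001, -1.0, 0.0], [-0.001, -0.0, -1.0]]
wrist_force: [-2.7, -0.1, 6.2]
width: 0.0434
grasp_force: 30.0
```

Contact with the plate, so I release, go up and head to the hoop at about (0.463, 0.168).

Emit:
jog_arm(targets=[[0,0,0,0,0,0],[0,0,0,0,0,0],[0,0,0,0,0,0],[0,0,0,0,0,0],[0,0,-2,0,0,0],[0,0,-4,0,0,0],[0,0,-5,0,0,0],[0,0,-5,0,0,0],[0,-4.7,0,0,0,0],[0,-4.7,0,0,0,0],[0,-4.7,0,0,0,0],[0,-4.7,0,0,0,0]], gripper=100)

```text
t: 8.2
eef_pos: [0.5984, 0.0233, 0.1795]
eef_rot: [[1.0, -0.001, 0.0], [-0.001, -1.0, -0.0], [0.0, 0.0, -1.0]]
wrist_force: [0.4, -0.2, 1.1]
width: 0.0911
grasp_force: 0.0
```

Emit:
jog_arm(targets=[[-3.3,-4.9,0,0,0,0],[-3.4,-4.9,0,0,0,0],[-3.4,-4.8,0,0,0,0],[-3.4,0,0,0,0,0],[0,0,0,0,0,0],[0,0,4,0,0,0],[0,0,0,0,0,0],[0,0,0,0,0,0]])

```text
t: 9.2
eef_pos: [0.4649, 0.168, 0.1402]
eef_rot: [[1.0, -0.002, 0.001], [-0.002, -1.0, 0.0], [0.001, -0.0, -1.0]]
wrist_force: [0.5, -0.2, 0.2]
width: 0.0913
grasp_force: 0.0
```

Run:
```python
from h import *
t=snap('top');c=snap('side')
g=lambda c,a,b,x,y:cv2.resize(c['img'][a:b,x:y,::-1],None,fx=2.5,fy=2.5,interpolation=cv2.INTER_CUBIC)
cv2.imwrite('pics/s2.png',np.hstack([g(c,130,310,250,410),g(t,100,280,220,380)[:, :]]))
e,a,lo,hi=blob(c,373,263,18,lambda i:i[...,0]-i[...,2]>48); print(a,lo,hi)
e,a,lo,hi=blob(t,380,159,14,lambda i:i[...,0]-i[...,2]>20); print(a,lo,hi,onz(t,*e,.045))
```

```text
[15.92900562 21.0447464 ] (np.float64(363.625), np.float64(255.375)) (np.float64(384.125), np.float64(271.375))
[32.04406738 32.24011612] (np.float64(365.625), np.float64(144.625)) (np.float64(393.375), np.float64(172.375)) [ 0.589912   -0.15739799  0.045     ]
```

View pics/s2.png

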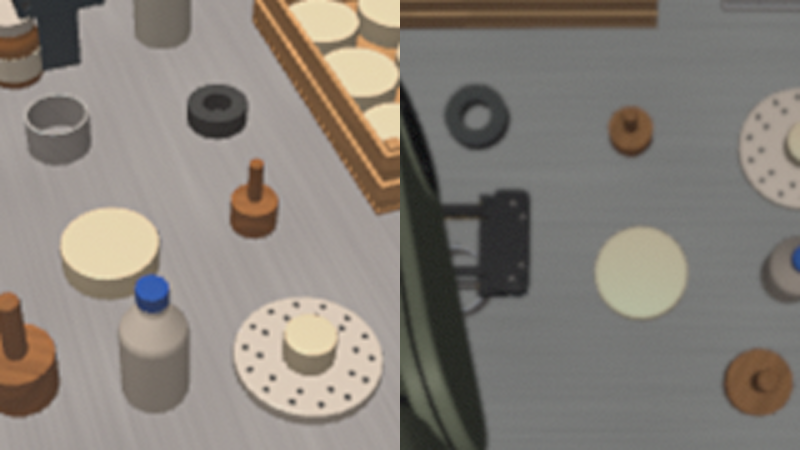

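The cheese stands on the plate, in the side crop at (310,345) with the plate centre at about (308,355). The hoop stays put under the gripper. I'll check how well the cheese is centred, comparing the two within the same view.

Run:
```python
from h import *
t=snap('top');c=snap('side')
print(t['img'][159,366:396].tolist()); print(t['img'][145:175,380,0].tolist())
for cc,u,v,r in((t,380,159,32),(c,373,273,36)):
  im=cc['img'].astype(int)
  for th in (8,12):
    e,a,lo,hi=blob(cc,u,v,r,lambda i:(i[...,0]-i[...,2]>th)); print('plate',th,np.round(e,1),np.round(a,1),np.round(lo,1),np.round(hi,1),onz(cc,*e,.014))
for cc,u,v,r in((t,380,159,14),(c,373,266,18)):
  for th in (25,30,35,40,45,50):
    e,a,lo,hi=blob(cc,u,v,r,lambda i:(i[...,0]-i[...,2]>th)); print('cheese',th,np.round(e,1),np.round(a,1),np.round(lo,1),np.round(hi,1),onz(cc,*e,.045))
```

```text
[[162, 152, 141], [170, 159, 148], [172, 161, 150], [171, 160, 148], [172, 161, 150], [172, 161, 149], [163, 152, 141], [128, 120, 109], [103, 94, 83], [125, 115, 99], [160, 150, 129], [176, 167, 143], [180, 171, 147], [179, 171, 146], [179, 171, 146], [180, 172, 147], [179, 170, 145], [180, 172, 147], [180, 169, 146], [180, 169, 145], [180, 170, 144], [180, 169, 144], [180, 168, 144], [178, 166, 142], [177, 165, 141], [170, 158, 137], [164, 152, 139], [168, 157, 145], [168, 156, 145], [159, 148, 138]]
[169, 170, 170, 172, 176, 178, 180, 179, 180, 181, 180, 180, 181, 179, 179, 181, 180, 177, 161, 127, 101, 108, 141, 164, 172, 175, 174, 174, 175, 174]
plate 8 [379.7 159.1] [48.8 50.3] [354.6 134.6] [404.9 183.6] [ 0.5966631  -0.16286128  0.014     ]
plate 12 [379.7 159.1] [47.9 49.4] [355.1 135.1] [404.4 183.1] [ 0.59668871 -0.16284207  0.014     ]
plate 8 [372.5 272.5] [84.9 84.9] [336.6 236.6] [408.4 308.4] [ 0.5972695  -0.16898617  0.014     ]
plate 12 [372.5 273.5] [52.3 61.7] [342.1 247.4] [403.4 299.9] [ 0.59632479 -0.17127712  0.014     ]
cheese 25 [383.5 155.7] [17.5 18.8] [374.4 146.9] [392.6 164.6] [ 0.59694292 -0.16722341  0.045     ]
cheese 30 [383.4 155.6] [15.9 17.3] [374.9 147.6] [391.9 163.6] [ 0.59727387 -0.16706609  0.045     ]
cheese 35 [383.7 154.8] [12.8 15.6] [375.9 148.4] [391.1 160.4] [ 0.59925619 -0.16780865  0.045     ]Traceback (most recent call last):
  File "<stdin>", line 10, in <module>
  File "h.py", line 20, in blob
    k=max(cs,key=cv2.contourArea); h=cv2.convexHull(k); e=cv2.fitEllipse(h if len(h)>5 else k)
                                                          ~~~~~~~~~~~~~~^^^^^^^^^^^^^^^^^^^^^^
cv2.error: OpenCV(4.12.0) /io/opencv/modules/imgproc/src/shapedescr.cpp:361: error: (-201:Incorrect size of input array) There should be at least 5 points to fit the ellipse in function 'fitEllipseNoDirect'
```

The top view puts the cheese 4 mm to one side of the plate centre and the side view puts it 4 mm to the other, so within calibration it is centred. On to the hoop.

Emit:
jog_arm(targets=[[-0.2,0,4,0,0,0],[0,0,4,0,0,0],[0,0,3,0,0,0],[0,0,1.8,0,0,0],[0,0,0,0,0,0]])

```text
t: 10.02
eef_pos: [0.4613, 0.1678, 0.0108]
eef_rot: [[1.0, -0.001, -0.002], [-0.001, -1.0, -0.001], [-0.002, 0.001, -1.0]]
wrist_force: [-1.1, 0.0, 0.0]
width: 0.0906
grasp_force: 0.0
```

Emit:
jog_arm(targets=[[0,0,0,0,0,0],[0,0,0,0,0,0],[0,0,0,0,0,0],[0,0,0,0,0,0],[0,0,0,0,0,0]], gripper=0)

```text
t: 10.65
eef_pos: [0.4626, 0.1685, 0.0124]
eef_rot: [[1.0, -0.001, 0.002], [-0.001, -1.0, 0.001], [0.002, -0.001, -1.0]]
wrist_force: [-1.1, 1.7, 6.4]
width: 0.0655
grasp_force: 30.0
```

Emit:
jog_arm(targets=[[0,0,-2,0,0,0],[0,0,-4,0,0,0],[0,0,-5,0,0,0],[0,0,-4,0,0,0],[3.4,4.2,0,0,0,0],[3.4,4.2,0,0,0,0],[3.4,4.2,0,0,0,0],[3.35,4.2,0,0,0,0],[0,4.2,0,0,0,0],[0,4.2,0,0,0,0],[0,4.2,0,0,0,0],[0,4.0,0,0,0,0]])

```text
t: 12.15
eef_pos: [0.5961, -0.1676, 0.1609]
eef_rot: [[1.0, -0.001, -0.002], [-0.001, -1.0, -0.0], [-0.002, 0.0, -1.0]]
wrist_force: [0.8, 0.5, -0.7]
width: 0.0649
grasp_force: 30.0
```

Emit:
jog_arm(targets=[[0,0,0,0,0,0],[0,0,3,0,0,0],[0,0,2,0,0,0],[0,0,0,0,0,0],[0,0,0,0,0,0],[0,0,0,0,0,0]])

```text
t: 12.9
eef_pos: [0.5976, -0.166, 0.1126]
eef_rot: [[1.0, -0.0, 0.002], [-0.0, -1.0, -0.001], [0.002, 0.001, -1.0]]
wrist_force: [0.2, -0.1, -1.2]
width: 0.0651
grasp_force: 30.0
```

Run:
```python
from h import *
t=snap('top');c=snap('side')
g=lambda c,a,b,x,y:cv2.resize(c['img'][a:b,x:y,::-1],None,fx=4,fy=4,interpolation=cv2.INTER_CUBIC)
cv2.imwrite('pics/s3.png',np.hstack([g(c,180,320,320,420),g(t,90,230,320,420)]))
```

```text
(no output)
```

View pics/s3.png

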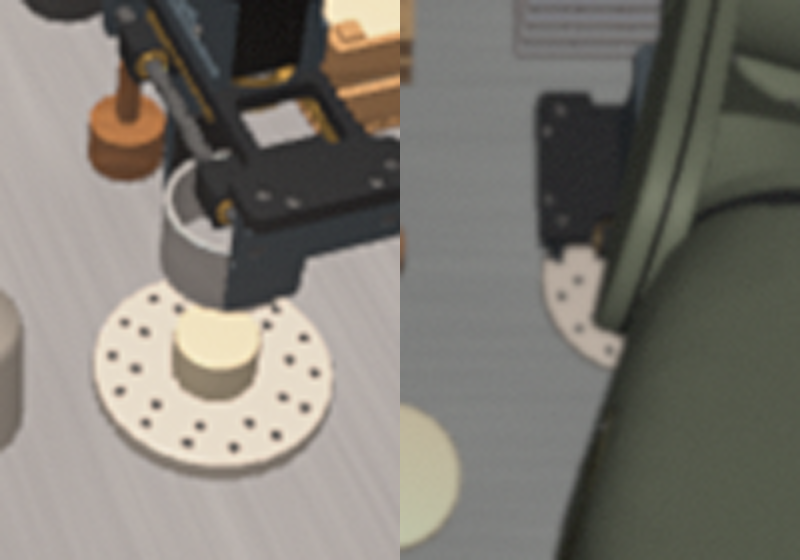

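The side crop shows the hoop held level above the cheese, with its left edge at crop x=162 (px 360.5) and the cheese on the plate. I'll check that the hoop is not offset in the pads along x.

Run:
```python
from h import *
c=snap('side')
im=c['img']; print(im[237,352:368].tolist())
a=np.linspace(0,2*np.pi,73)
for cx in (.588,.593,.598,.603,.608):
  for z in (.100,.121,.142):
    P=np.array([proj(c,(cx+.033*np.cos(t),-.166+.033*np.sin(t),z)) for t in a]); i=P[:,0].argmin(); print(cx,z,np.round(P[i],1),'maxv',np.round(P[P[:,1].argmax()],1),end=' | ')
  print()
```

```text
[[176, 168, 164], [175, 168, 164], [177, 170, 165], [179, 172, 167], [179, 171, 167], [182, 175, 170], [183, 176, 172], [176, 169, 164], [139, 133, 128], [109, 102, 98], [108, 101, 98], [128, 124, 119], [169, 166, 160], [196, 192, 184], [198, 190, 184], [188, 178, 174]]
0.588 0.1 [353.7 244.4] maxv [371.6 258.3] | 0.588 0.121 [354.2 237.1] maxv [372.5 250.9] | 0.588 0.142 [354.7 229.5] maxv [373.4 243.3] | 
0.593 0.1 [356.1 243.8] maxv [374.1 257.6] | 0.593 0.121 [356.7 236.5] maxv [375.  250.3] | 0.593 0.142 [357.2 228.9] maxv [376.  242.7] | 
0.598 0.1 [358.5 243.2] maxv [376.6 257. ] | 0.598 0.121 [359.1 235.9] maxv [377.5 249.7] | 0.598 0.142 [359.7 228.3] maxv [378.5 242.1] | 
0.603 0.1 [360.9 242.6] maxv [379.  256.4] | 0.603 0.121 [361.6 235.3] maxv [380. 249.] | 0.603 0.142 [362.3 227.7] maxv [381.1 241.4] | 
0.608 0.1 [363.3 242. ] maxv [381.5 255.7] | 0.608 0.121 [364.  234.7] maxv [382.6 248.4] | 0.608 0.142 [364.7 227.1] maxv [383.6 240.8] |
```

Emit:
jog_arm(targets=[[0,0,2.5,0,0,0],[0,0,2,0,0,0],[0,0,1,0,0,0],[0,0,1,0,0,0],[0,0,1,0,0,0],[0,0,0.5,0,0,0],[0,0,0,0,0,0],[0,0,0,0,0,0]])

```text
t: 14.05
eef_pos: [0.5973, -0.1662, 0.0318]
eef_rot: [[1.0, -0.001, 0.001], [-0.001, -1.0, -0.0], [0.001, 0.0, -1.0]]
wrist_force: [1.0, 0.6, -1.0]
width: 0.0652
grasp_force: 30.0
```

Emit:
jog_arm(targets=[[0,0,0.25,0,0,0],[0,0,0.15,0,0,0],[0,0,0.1,0,0,0],[0,0,0,0,0,0]])

```text
t: 14.55
eef_pos: [0.597, -0.1661, 0.0275]
eef_rot: [[1.0, -0.001, 0.0], [-0.001, -1.0, -0.0], [0.0, 0.0, -1.0]]
wrist_force: [-2.1, -0.2, 5.6]
width: 0.0654
grasp_force: 30.0
```

Emit:
jog_arm(targets=[[0,0,0,0,0,0],[0,0,0,0,0,0],[0,0,0,0,0,0],[0,0,-3,0,0,0],[0,0,-4,0,0,0],[0,0,-5,0,0,0],[0.4,-4.3,-4,0,0,0],[0.4,-4.3,0,0,0,0],[0.4,-4.3,0,0,0,0],[0.4,-4.2,0,0,0,0],[0,0,0,0,0,0],[0,0,0,0,0,0]], gripper=100)

```text
t: 16.05
eef_pos: [0.6129, 0.0046, 0.1862]
eef_rot: [[1.0, -0.0, -0.0], [-0.0, -1.0, -0.001], [-0.0, 0.001, -1.0]]
wrist_force: [1.0, -0.4, 0.1]
width: 0.0916
grasp_force: 0.0
```

Run:
```python
from h import *
t=snap('top');c=snap('side')
g=lambda c,a,b,x,y:cv2.resize(c['img'][a:b,x:y,::-1],None,fx=4,fy=4,interpolation=cv2.INTER_CUBIC)
cv2.imwrite('pics/s4.png',np.hstack([g(c,180,310,320,420),g(t,100,230,320,420)]))
for x,y in((.6125,.005),(.6111,.0058),(.614,.003)):
  for z in(0,.032,.077): print(x,y,z,np.round(proj(c,(x,y,z)),1),np.round(proj(t,(x,y,z)),1))
```

```text
0.6125 0.005 0 [349.7 218.5] [312.3 154.4]
0.6125 0.005 0.032 [350.3 208.8] [312.2 150.9]
0.6125 0.005 0.077 [351.1 194.5] [312.  145.6]
0.6111 0.0058 0 [349.1 218.4] [312.  154.9]
0.6111 0.0058 0.032 [349.6 208.7] [311.9 151.5]
0.6111 0.0058 0.077 [350.4 194.4] [311.7 146.2]
0.614 0.003 0 [350.6 219. ] [313.1 153.8]
0.614 0.003 0.032 [351.2 209.3] [313.  150.3]
0.614 0.003 0.077 [352.1 194.9] [312.9 145. ]
```

View pics/s4.png

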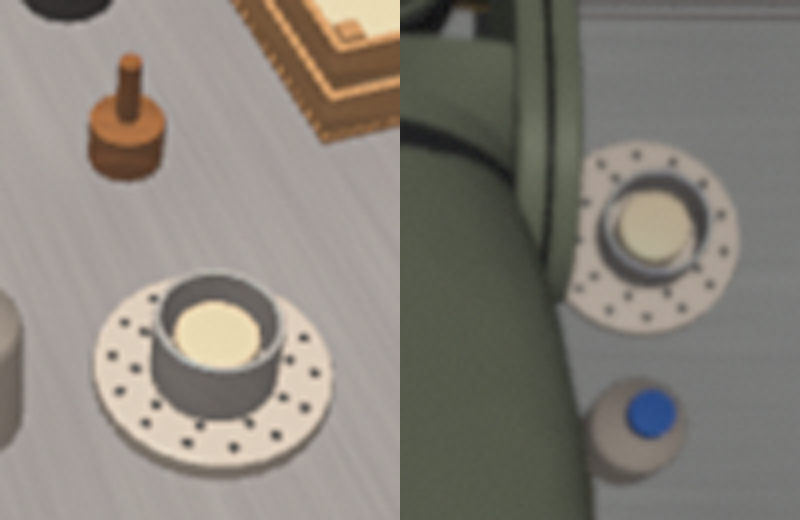

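The hoop stands on the plate around the cheese with a gap all round. The follower's stem top at side px (352.5,195.8) agrees with the current aim to about 2 mm.

Emit:
jog_arm(targets=[[0,0,4,0,0,0],[0,0,4,0,0,0],[0,0,3,0,0,0],[0,0,2,0,0,0],[0,0,1.8,0,0,0],[0,0,0,0,0,0],[0,0,0,0,0,0]])

```text
t: 17.02
eef_pos: [0.6136, 0.0042, 0.0392]
eef_rot: [[1.0, -0.002, 0.001], [-0.002, -1.0, -0.0], [0.001, 0.0, -1.0]]
wrist_force: [0.8, 1.1, 1.5]
width: 0.0911
grasp_force: 0.0
```

Emit:
jog_arm(targets=[[0,0,0,0,0,0],[0,0,0,0,0,0],[0,0,0,0,0,0],[0,0,0,0,0,0],[0,0,0,0,0,0],[0,0,0,0,0,0],[0,0,0,0,0,0]], gripper=0)

```text
t: 17.9
eef_pos: [0.6131, 0.0049, 0.0384]
eef_rot: [[1.0, -0.001, 0.0], [-0.001, -1.0, -0.0], [0.0, 0.0, -1.0]]
wrist_force: [0.2, 0.0, 0.0]
width: 0.0241
grasp_force: 0.0
```

Emit:
jog_arm(targets=[[0,0,0,0,0,0],[0,0,0,0,0,0],[0,0,0,0,0,0],[0,0,0,0,0,0]])

```text
t: 18.4
eef_pos: [0.613, 0.0049, 0.0383]
eef_rot: [[1.0, -0.001, -0.0], [-0.001, -1.0, -0.0], [-0.0, 0.0, -1.0]]
wrist_force: [-0.1, -1.0, 0.5]
width: 0.0135
grasp_force: 30.0
```

Emit:
jog_arm(targets=[[0,0,-2,0,0,0],[0,0,-4,0,0,0],[0,0,-4,0,0,0],[-0.4,4.3,0,0,0,0],[-0.4,4.3,0,0,0,0],[-0.4,4.3,0,0,0,0],[-0.3,4.2,0,0,0,0],[0,0,0,0,0,0],[0,0,1,0,0,0],[0,0,1,0,0,0],[0,0,0,0,0,0],[0,0,0,0,0,0]])

```text
t: 19.9
eef_pos: [0.5981, -0.1655, 0.1183]
eef_rot: [[1.0, 0.0, -0.0], [0.0, -1.0, 0.0], [-0.0, -0.0, -1.0]]
wrist_force: [0.1, 0.2, 0.9]
width: 0.0133
grasp_force: 30.0
```

Run:
```python
from h import *
c=snap('side')
cv2.imwrite('pics/s5.png',cv2.resize(c['img'][170:310,310:430,::-1],None,fx=4,fy=4,interpolation=cv2.INTER_CUBIC))
z=arm.get_state()['eef_pos'][2]-.0383
print(z)
for x in(.593,.598,.603):
  print(x,[np.round(proj(c,(x,-.166,zz)),1) for zz in(z,z+.032)],np.round(proj(c,(x-.0225*.96,-.166+.0225*.28,z+.016)),1),np.round(proj(c,(x+.0225*.96,-.166-.0225*.28,z+.016)),1))
```

```text
0.08031351872890892
0.593 [array([372.5, 251. ]), array([373.8, 240. ])] [361.5 245.8] [384.8 245.4]
0.598 [array([374.9, 250.4]), array([376.2, 239.4])] [363.9 245.2] [387.2 244.8]
0.603 [array([377.2, 249.8]), array([378.6, 238.9])] [366.3 244.6] [389.5 244.2]
```

View pics/s5.png

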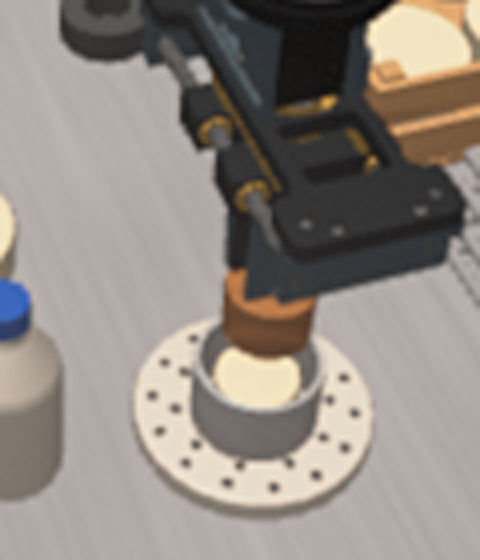

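The follower hangs upright over the hoop, centred at crop x=267 (px 376.9), with the hoop rim at px 374.4. That is about 2 mm too far in +x, so I trim it and lower.

Emit:
jog_arm(targets=[[-0.2,0,0,0,0,0],[0,0,1,0,0,0],[0,0,1,0,0,0],[0,0,0.7,0,0,0],[0,0,0.4,0,0,0],[0,0,0,0,0,0],[0,0,0,0,0,0]])

```text
t: 20.82
eef_pos: [0.5962, -0.1662, 0.0877]
eef_rot: [[1.0, -0.001, 0.001], [-0.001, -1.0, -0.0], [0.001, 0.0, -1.0]]
wrist_force: [-0.3, -0.8, -0.9]
width: 0.013
grasp_force: 30.0
```

Emit:
jog_arm(targets=[[0,0,0.2,0,0,0],[0,0,0.15,0,0,0],[0,0,0.1,0,0,0],[0,0,0,0,0,0]])

```text
t: 21.32
eef_pos: [0.596, -0.1661, 0.083]
eef_rot: [[1.0, -0.001, 0.0], [-0.001, -1.0, -0.0], [0.0, 0.0, -1.0]]
wrist_force: [1.0, 0.5, -0.8]
width: 0.0131
grasp_force: 30.0
```

Emit:
jog_arm(targets=[[0,0,0.05,0,0,0],[0,0,0.05,0,0,0],[0,0,0,0,0,0]])

```text
t: 21.7
eef_pos: [0.5961, -0.1661, 0.083]
eef_rot: [[1.0, -0.001, 0.001], [-0.001, -1.0, -0.0], [0.001, 0.0, -1.0]]
wrist_force: [-1.6, 1.0, 5.8]
width: 0.013
grasp_force: 30.0
```

Emit:
jog_arm(targets=[[0,0,0,0,0,0],[0,0,0,0,0,0],[0,0,0,0,0,0],[0,0,0,0,0,0],[0,0,-3,0,0,0],[0,0,-4,0,0,0],[0,0,-4,0,0,0],[0.5,-4.6,0,0,0,0],[0.5,-4.6,0,0,0,0],[0.5,-4.6,0,0,0,0],[0.5,-4.6,0,0,0,0],[0,0,0,0,0,0]], gripper=100)

```text
t: 23.2
eef_pos: [0.6161, 0.0208, 0.1918]
eef_rot: [[1.0, 0.003, -0.0], [0.003, -1.0, 0.001], [-0.0, -0.001, -1.0]]
wrist_force: [0.3, -0.6, 0.6]
width: 0.0914
grasp_force: 0.0
```

Run:
```python
from h import *
t=snap('top');c=snap('side')
g=lambda c,a,b,x,y:cv2.resize(c['img'][a:b,x:y,::-1],None,fx=4,fy=4,interpolation=cv2.INTER_CUBIC)
cv2.imwrite('pics/s6.png',np.hstack([g(c,155,285,310,410),g(t,100,230,320,420)]))
cv2.imwrite('pics/s7.png',np.hstack([g(c,145,205,300,380),g(t,115,175,210,290)]))
for x,y in((.627,.152),(.627,.158)): print(proj(c,(x,y,.0125)),proj(c,(x,y,.025)),proj(t,(x,y,.025)))
```

```text
[335.46773571 175.70680808] [335.55260012 171.97466346] [252.87510085 146.18980506]
[334.72062087 174.31423996] [334.79940661 170.58563444] [250.46254591 146.2002079 ]
```

View pics/s6.png

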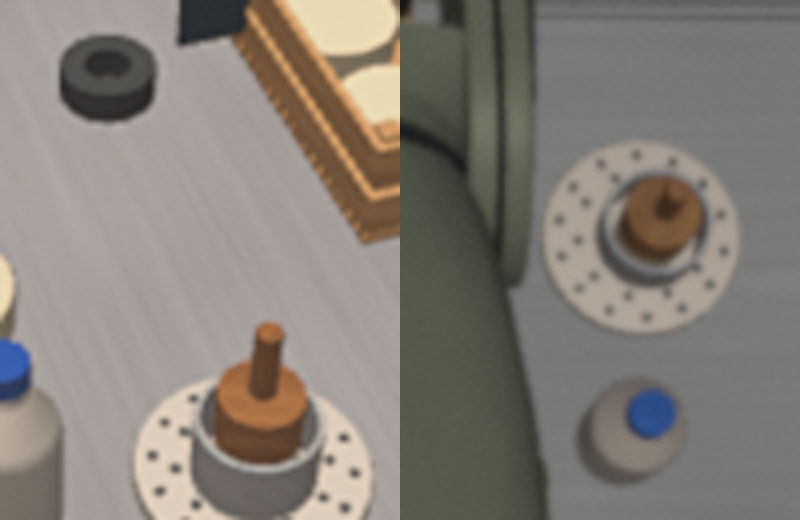

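View pics/s7.png

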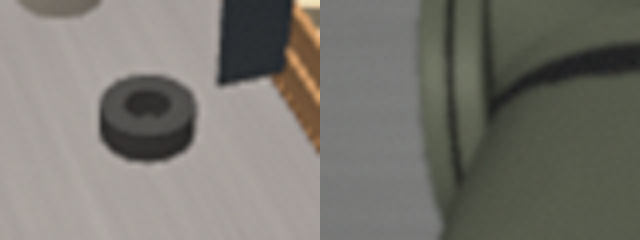

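The follower is upright in the hoop. The weight's middle is at side px (336.8,174.4), so with the earlier top view it lies at about (0.629, 0.158).

Emit:
jog_arm(targets=[[0.4,-4.6,0,0,0,0],[0.4,-4.6,0,0,0,0],[0.3,-4.5,0,0,0,0],[0,0,5,0,0,0],[0,0,5,0,0,0],[0,0,4,0,0,0],[0,0,0,0,0,0],[0,0,0,0,0,0],[0,0,0,0,0,0]])

```text
t: 24.42
eef_pos: [0.6289, 0.1548, 0.0544]
eef_rot: [[1.0, -0.001, 0.004], [-0.001, -1.0, 0.001], [0.004, -0.001, -1.0]]
wrist_force: [-0.5, 0.1, -0.7]
width: 0.0913
grasp_force: 0.0
```

Emit:
jog_arm(targets=[[0,-0.3,2,0,0,0],[0,0,1.5,0,0,0],[0,0,1,0,0,0],[0,0,0.5,0,0,0],[0,0,0,0,0,0]])

```text
t: 25.05
eef_pos: [0.6272, 0.1578, 0.0018]
eef_rot: [[1.0, -0.001, -0.0], [-0.001, -1.0, -0.0], [-0.0, 0.0, -1.0]]
wrist_force: [0.6, 0.4, 0.8]
width: 0.0915
grasp_force: 0.0
```

Emit:
jog_arm(targets=[[0,0,0,0,0,0],[0,0,0,0,0,0],[0,0,0,0,0,0],[0,0,0,0,0,0],[0,0,0,0,0,0],[0,0,0,0,0,0]], gripper=0)

```text
t: 25.8
eef_pos: [0.6276, 0.1585, 0.0023]
eef_rot: [[1.0, -0.001, 0.001], [-0.001, -1.0, 0.001], [0.001, -0.001, -1.0]]
wrist_force: [-0.0, 4.1, 1.9]
width: 0.0625
grasp_force: 30.0
```

Emit:
jog_arm(targets=[[0,0,-2,0,0,0],[0,0,-4,0,0,0],[0,0,-5,0,0,0],[0,0,-5,0,0,0],[-0.4,4.1,0,0,0,0],[-0.4,4.1,0,0,0,0],[-0.4,4.1,0,0,0,0],[-0.4,4.1,0,0,0,0],[-0.4,4.1,0,0,0,0],[-0.4,4.1,0,0,0,0],[-0.3,4.1,0,0,0,0],[-0.3,3.7,0,0,0,0]])

```text
t: 27.3
eef_pos: [0.595, -0.168, 0.1603]
eef_rot: [[1.0, -0.001, -0.005], [-0.001, -1.0, -0.0], [-0.005, 0.0, -1.0]]
wrist_force: [1.0, -0.9, -4.3]
width: 0.0625
grasp_force: 30.0
```

Emit:
jog_arm(targets=[[0,0,0,0,0,0],[0,0,0,0,0,0],[0,0,0,0,0,0],[0,0,0,0,0,0]])

```text
t: 27.8
eef_pos: [0.5969, -0.1652, 0.1618]
eef_rot: [[1.0, 0.001, -0.0], [0.001, -1.0, -0.0], [-0.0, 0.0, -1.0]]
wrist_force: [-0.1, -0.4, -4.0]
width: 0.0621
grasp_force: 30.0
```

Run:
```python
from h import *
c=snap('side')
cv2.imwrite('pics/s8.png',cv2.resize(c['img'][150:290,310:430,::-1],None,fx=4,fy=4,interpolation=cv2.INTER_CUBIC))
z=arm.get_state()['eef_pos'][2]-.002
a=np.linspace(0,2*np.pi,73)
for x in(.592,.597,.602):
  P=np.array([proj(c,(x+.032*np.cos(t),-.166+.032*np.sin(t),zz)) for t in a for zz in(z,z+.025)]); print(x,((P.min(0)-[310,150])*4).round(),((P.max(0)-[310,150])*4).round(), 'stem top',((proj(c,(x,-.166,.122))-[310,150])*4).round())
```

```text
0.592 [191. 203.] [338. 343.] stem top [255. 347.]
0.597 [201. 201.] [349. 340.] stem top [265. 345.]
0.602 [212. 199.] [359. 338.] stem top [274. 342.]
```

View pics/s8.png

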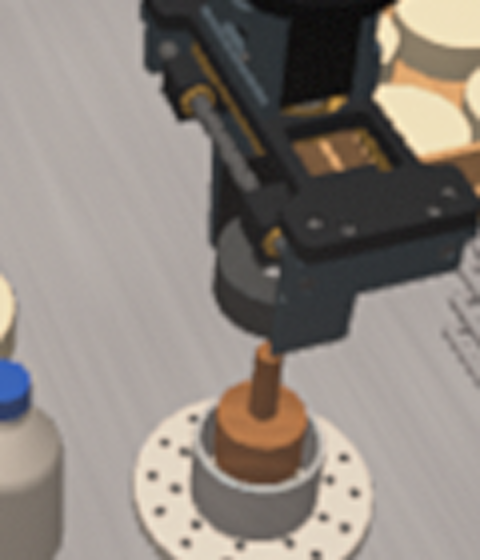

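The weight is held level, but its left edge at crop x=214 (expected 201) shows it about 4–5 mm too far in +x relative to the stem top at (268,348). I correct that and lower in stages.

Emit:
jog_arm(targets=[[-0.45,0.1,0,0,0,0],[0,0,1,0,0,0],[0,0,1,0,0,0],[0,0,1,0,0,0],[0,0,0.8,0,0,0],[0,0,0.7,0,0,0],[0,0,0.5,0,0,0],[0,0,0,0,0,0],[0,0,0,0,0,0]])

```text
t: 28.98
eef_pos: [0.5927, -0.1672, 0.1123]
eef_rot: [[1.0, -0.001, 0.001], [-0.001, -1.0, -0.0], [0.001, 0.0, -1.0]]
wrist_force: [-0.2, -0.6, -4.1]
width: 0.0623
grasp_force: 30.0
```

Run:
```python
from h import *
c=snap('side')
cv2.imwrite('pics/s9.png',cv2.resize(c['img'][170:290,310:430,::-1],None,fx=4,fy=4,interpolation=cv2.INTER_CUBIC))
```

```text
(no output)
```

View pics/s9.png

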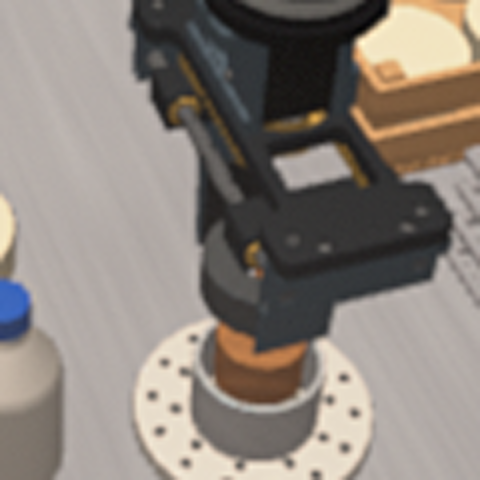

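The weight is past the stem tip with no change in force and the follower has not moved. I lower further.

Emit:
jog_arm(targets=[[0,0,0.8,0,0,0],[0,0,0.8,0,0,0],[0,0,0.7,0,0,0],[0,0,0.5,0,0,0],[0,0,0,0,0,0],[0,0,0,0,0,0]])

```text
t: 29.78
eef_pos: [0.5926, -0.1672, 0.0841]
eef_rot: [[1.0, -0.001, 0.0], [-0.001, -1.0, -0.0], [0.0, 0.0, -1.0]]
wrist_force: [-0.1, 0.4, -4.0]
width: 0.0623
grasp_force: 30.0
```

Emit:
jog_arm(targets=[[0,0,0.2,0,0,0],[0,0,0.15,0,0,0],[0,0,0.1,0,0,0],[0,0,0,0,0,0]])

```text
t: 30.28
eef_pos: [0.5924, -0.1671, 0.0795]
eef_rot: [[1.0, -0.001, 0.0], [-0.001, -1.0, -0.0], [0.0, 0.0, -1.0]]
wrist_force: [-0.3, -0.1, -4.7]
width: 0.0623
grasp_force: 30.0
```

Emit:
jog_arm(targets=[[0,0,0.05,0,0,0],[0,0,0.05,0,0,0],[0,0,0,0,0,0]])

```text
t: 30.65
eef_pos: [0.5926, -0.1671, 0.0793]
eef_rot: [[1.0, -0.001, 0.001], [-0.001, -1.0, -0.0], [0.001, 0.0, -1.0]]
wrist_force: [-1.2, 1.4, 4.1]
width: 0.0621
grasp_force: 30.0
```

Contact at the expected height. I release and back off clear of the stem.

Emit:
jog_arm(targets=[[0,0,0,0,0,0],[0,0,0,0,0,0],[0,0,0,0,0,0],[0,0,0,0,0,0],[0,0,-2,0,0,0],[0,0,-4,0,0,0],[0,0,-5,0,0,0],[0,-4.5,0,0,0,0],[0,-4.5,0,0,0,0],[0,-4.5,0,0,0,0],[0,-4.5,0,0,0,0],[0,-4.5,0,0,0,0]], gripper=100)

```text
t: 32.15
eef_pos: [0.5925, 0.0593, 0.1885]
eef_rot: [[1.0, -0.001, 0.0], [-0.001, -1.0, -0.0], [0.0, 0.0, -1.0]]
wrist_force: [0.1, 0.6, 0.2]
width: 0.0912
grasp_force: 0.0
```

Run:
```python
from h import *
t=snap('top');c=snap('side')
g=lambda c,a,b,x,y:cv2.resize(c['img'][a:b,x:y,::-1],None,fx=4,fy=4,interpolation=cv2.INTER_CUBIC)
cv2.imwrite('pics/s10.png',np.hstack([g(c,180,310,320,420),g(t,100,230,320,420)]))
cv2.imwrite('pics/s11.png',c['img'][:,:,::-1])
```

```text
(no output)
```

View pics/s10.png

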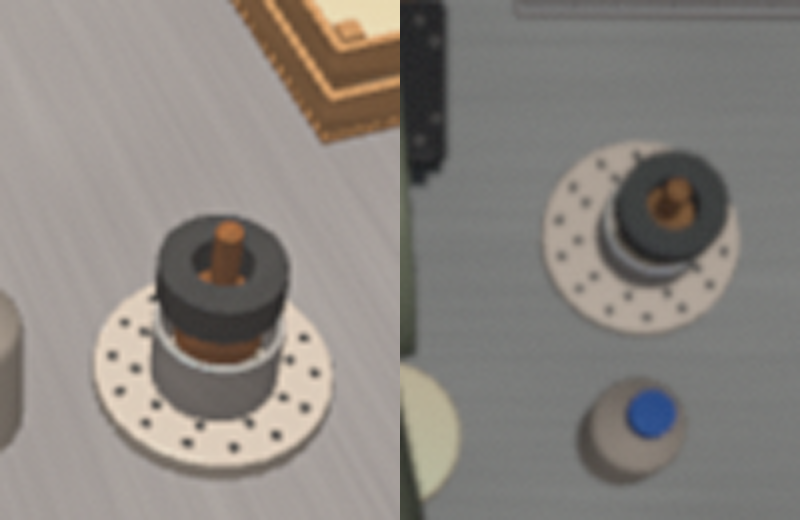

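View pics/s11.png

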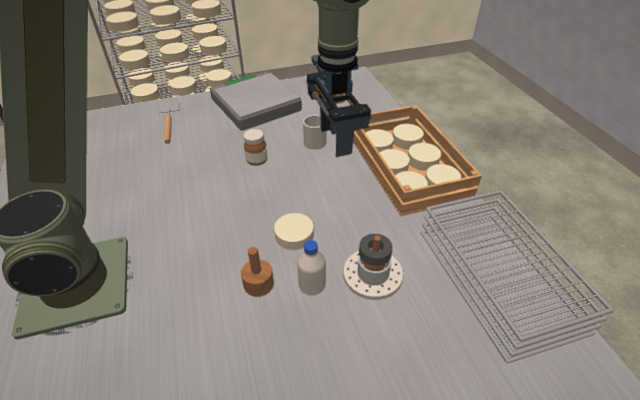

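The weight lies flat on the follower's block with the stem through it, and the hoop stands on the plate around the cheese (stack at side px (375,265)). The jar, bottle, mug and big cheese stand where they were, and the arm is clear, so I'm handing it in.

```bash
python3 -c "
from station import arm
print(arm.sign_off())"
```

```text
the job is handed in; nothing more can be done
None
```

The press stack is built in the order asked (cheese, hoop, follower, ring weight) on the drain plate, the four bystanders are unmoved, and I handed the job in at about 32 s; no verdict came back.

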